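# Close the herb spinner and engage its drive key

### The arm

A 6-joint arm with a two-finger parallel gripper is mounted at the origin on the work surface. World frame = base frame: x ahead of the robot, y to its left, z up, the work surface at z = 0. Lengths are in m, angles in degrees, forces in N, time in s.
With the tool pointing down it reaches from about 0.375 to 0.925 m from the base axis. Payload 5.7 kg.
Tool frame: the origin (TCP) lies midway between the tips of the shut fingers; the grasp point (between the pads) lies 19 mm behind it; z points along the fingers, y is the direction in which the jaws open and shut (so a half turn about z gives the same grasp; the last joint's range is limited). The gripper opens to 85 mm and grips with 20 to 120 N. Pads are 22 mm wide; open, the fingers measure 114 mm over their backs; the gripper's body (76 mm by 85 mm) begins 54 mm behind the grasp point. The pads swing forward as they close: fully open they stand 13 mm farther back than shut.
Start: joints at [-82.855, 20.558, 86.54, -0, 72.909, -6.595], TCP at [0.142, -0.583, 0.231] pointing down, gripper open.
Joint ranges: [-170.27, 170.27], [-57.76, 135], [12.27, 136.19], [-55.21, 235.2], [11.17, 155.16], [-170.74, 170.74]. Speed limits (degrees/s): [136.94, 136.94, 180, 180, 180, 180].

### API

Orientations are given as a 3x3 rotation matrix whose columns are the frame's x, y, z axes.
In Python, from station import get_obs, read_camera, job_done, find_in, masks_of gives the robot as it stands.
- The arm moves only by the tool step_arm, never from a script. Its argument "motion" is a list of rows, each an object with "jaw": the finger opening in cm, from 0 to 8.54; "travel": the shift along the world's x, y, z in cm, a list of three; "dr": the turn, a rotation vector about the world's x, y, z in degrees, a list of three. A call has 1 to 8 rows; each row is the pose to reach, as a shift and turn from the pose commanded when the call began; what a row does not reach only later rows make up. A row lasts 1/8 s, in which the tool goes at most 62.5 mm and 10.7 degrees, less where a joint would pass 70% of its speed; a pose out of reach is approached as far as the arm can. A call with a gripper value outside its range is refused whole. The fingers move at their own pace and stop on an object; the grip force is fixed at half the most. Time passes only in rows, so rows that repeat a pose let the fingers close. It gives the time, the measured TCP pose, the force and the opening at its end, in the units of the state.
- get_obs(): the state, without advancing time (a new reading comes with each control period).
- read_camera(name): name is "side" or "top"; returns a dict with "image" (400x640x3 uint8, blue, green, red), "mtx" (3x3 intrinsics, pixels), "D" ([k1, k2, p1, p2, k3] as OpenCV has them; the pictures are not rectified), "R" (3x3) and "t" (3): a world point X has camera coordinates R X + t. Camera axes: x right, y down, z forward; pixel columns grow to the right and rows downward; lengths in m; the calibration is good to about 2 mm. A picture is of the moment at which its call begins. There is no depth.
- job_done(): hands the job in, once; it reports no verdict.
Trained networks look in a picture, given as the dict that the camera call returned (one of the last four; its "shot" number tells which), for a name from the list of things; names that differ only in an ending like _2 or _b are one class to them, and where a whole thing is asked for, a point or a joint stands for the part that bears it (a point fixed in the world has none). Each returns a list of dicts, best first, with "score" (0 to 1); they miss things now and then, are a little off and sometimes report something else, mostly with a low value. They report only what shows in the picture. A call takes as long as a camera call. They do not tell look-alikes from the thing itself.
- find_in(name, picture): "position" ([row, column] in pixels, amid what is visible of it).
- masks_of(name, picture): "mask" (400x640 bool, what is visible of it) and "position" ([row, column] in pixels, amid what is visible of it).
The state is a dict: "time_s": time; "q": joint angles; "joint_vel": joint speeds; "joint_torque": joint torques, N m; "tcp_pos": TCP position; "ee_rot": TCP orientation; "wrist_force": force on the tool from outside, world axes, zero at the start; "ft_torque": the same for the moment, N m; "gripper_width": finger opening in m.
Only numpy, scipy, OpenCV 4.12 (cv2) and the standard library are available. Lean on these libraries where they do the work, as an engineer would, in place of code of your own. Each camera call takes 0.05 s, during which the arm holds its last target.

### The job

Get the herb spinner ready to run: first lower its hinged lid until it is fully closed, then take the red-handled drive key from its stand, put its cross-shaped stem through the opening in the lid and turn it until the splines mesh and it slides fully home in the orange coupling. Press the key straight down so that the coupling sinks against its spring to the end of its short travel, and finish like that: still gripping the key and still pressing, without letting go. Leave the other things on the counter where they are.

Things in the scene. Friction and masses are not known exactly. Their poses are not given: they have to be found in the camera images.
- spinner: square steel tub fixed to the counter, 220 x 220 x 120 mm high, with a green lid; origin at the centre of its underside on the counter; z up; its front (-x side) roughly faces the robot, the lid's hinge is along its +x side. The coupling and the basket's vertical axis are at its centre. Tub and key stand change sides from time to time
- lid_hinge (a point): point on the lid's hinge axis (at the middle of the tub's +x rim, 120 mm above the counter, 110 mm from the tub's centre); its axes are the tub's; the hinge axis runs along its y
- lid (a joint): angle of the green lid in rad: 0 = fully closed, level; grows as the front edge rises (starts at 0.6 to 1.0, at most 1.5). The hinge is stiff and stays where it is left; closing takes 2 to 4 N at the front edge. The lid is a 220 x 220 x 8 mm plate lying on the tub (top 128 mm above the counter when closed), with a 20 mm long, 70 mm wide tab at the middle of its front edge
- lid_edge (a point): point on the lid's outer (top) face, 200 mm from the hinge axis, 20 mm in from the front edge, at mid-width: a good place to push it down. Its z axis points out of the lid's outer face, its x axis towards the hinge
- coupling_mouth (a point): centre of the mouth of the orange drive coupling, at the centre of the tub, 112 mm above the counter when not pressed. The coupling is a 45 mm square of four 16 mm orange blocks, which leave two crossing slots 13 mm wide and 20 mm deep with a black floor; the slots run along this point's x and y axes; z is up. Visible through the lid's opening, 8 mm below the lid's underside
- basket (a joint): angle in rad by which the white basket and the coupling are turned (anticlockwise from above) in the tub: at 0 the slots lie along the tub's x and y axes. It starts from -0.7 to 0.7 and is stiff to turn (0.4 N m)
- coupling (a joint): how far the coupling is pressed down against its spring, in m: 0 = up, 0.008 = end of its travel. The spring starts to give at 4 N and takes 8 N at the end of travel. It also gives when the key presses on top of the blocks without being meshed
- key: drive key, 92 mm high, about 0.18 kg, standing stem down in its stand. Origin at the centre of its lower end, z up along the stem. Stem: cross of two fins, each 36 mm long and 8 mm thick, along the key's x and y axes, 30 mm high with rounded lower edges, then an 18 mm round shaft. Home, its origin is 20 mm below the coupling's mouth. Fits at any of four quarter turns, with 2.5 mm (0.14 rad) of play each way
- key_handle (a point): centre of the key's red handle block, 74 mm above the key's origin, same axes. The block is 60 mm long (x), 20 mm thick (y) and 36 mm high, to be gripped across its thickness from above. Just below it is a black disc 72 mm across and 6 mm thick (50 to 56 mm above the key's origin); with the key home the disc is 14 mm above the closed lid, 6 mm with the spring fully pressed
- lid_opening (a point): centre of the round opening in the lid, 64 mm across, on the lid's top face, 110 mm from the hinge axis; a flat white ring 74 mm across and 2 mm high surrounds it. With the lid closed it is straight above the coupling; the key's stem goes through, its disc does not
- holder: white stand fixed to the counter, 90 x 90 x 55 mm high, with a round hole 44 mm across and 52 mm deep in which the key's stem stands loosely, turned any way, the key's disc resting on its top (the key's origin is then 5 mm above the counter); origin at the centre of its underside
- spoon: bystander: metal spoon with a wooden handle, 170 mm long, lying on the counter; leave it alone
- jar: bystander: small spice jar, 44 mm across, 75 mm high; leave it alone
- ramekin: bystander: white ramekin, 76 mm across, 40 mm high; leave it alone
- squeeze: bystander: yellow squeeze bottle with red cap, 60 mm across, 190 mm high; leave it alone
- deli_cup: bystander: white tub, 90 mm across, 100 mm high; leave it alone
- shaker: bystander: aluminium shaker, 50 mm across, 90 mm high; leave it alone
- mug: bystander: blue mug, 80 mm across, 90 mm high; leave it alone
Things that resemble listed ones, but are neither listed nor needed, are in the scene too. What is shaped like the key but turquoise or yellow is not meant.

How it is judged:
By the outcome, as a careful person would: the job done as asked, in the order asked, and still so for the second after the job is handed in, while the arm keeps its last pose, push and grip.
It also fails if it takes over 64 s, if anything falls off the work surface, if the arm or the gripper's body presses on something with over 40 N, if the wrist force passes 120 N, or if a joint passes its speed limit or range.

## Working session

There is one attempt and no reset: what is moved stays moved. The work goes in short steps, Python scripts to look and compute and a tool call to move; the robot and the scene stay as the last step left them, time stands still between calls to the robot, and variables do not carry over. Pictures are saved under pics/ and viewed, and the job is handed in when it is done.

Besides the shell and the picture viewer there is one more tool, called after "Request:" as a command line: name --argument value ..., lists and objects as JSON in quotes. step_arm: Moves the arm, as the interface text tells. Its arguments: {"type":"object","properties":{"motion":{"type":"array"}},"required":["motion"]}

```bash
mkdir -p pics; ls
python3 - <<'E'
from station import *
import cv2
o=get_obs(); print({k:o[k] for k in('time_s','tcp_pos','wrist_force','gripper_width')})
for n in('top','side'):
    p=read_camera(n); cv2.imwrite(f'pics/{n}0.png',p['image']); print(n,p['mtx'],p['D'],p['R'],p['t'],p['shot'])
E
```

```text
pics
{'time_s': 0.0, 'tcp_pos': array([ 0.14240682, -0.58211931,  0.23039951]), 'wrist_force': array([0.84479212, 0.2988698 , 0.22048486]), 'gripper_width': 0.08545213285921062}
top [[486.79759104   0.         324.51990989]
 [  0.         486.79759104 199.07794982]
 [  0.           0.           1.        ]] [-0.10091854  0.          0.          0.          0.        ] [[-0.01022165 -0.99994391 -0.00277546]
 [-0.99456576  0.01045418 -0.10358404]
 [ 0.10360725  0.00170158 -0.99461683]] [0.01627827 0.57571875 1.65660933] 1
side [[429.21809826   0.         316.9105239 ]
 [  0.         429.21809826 194.64615915]
 [  0.           0.           1.        ]] [-0.05175303  0.          0.          0.          0.        ] [[-0.94233508 -0.3345264  -0.00983343]
 [-0.16139018  0.47997139 -0.86231124]
 [ 0.29318563 -0.81099911 -0.50628315]] [0.5497234  0.19904083 1.35896929] 2
```

View pics/top0.png

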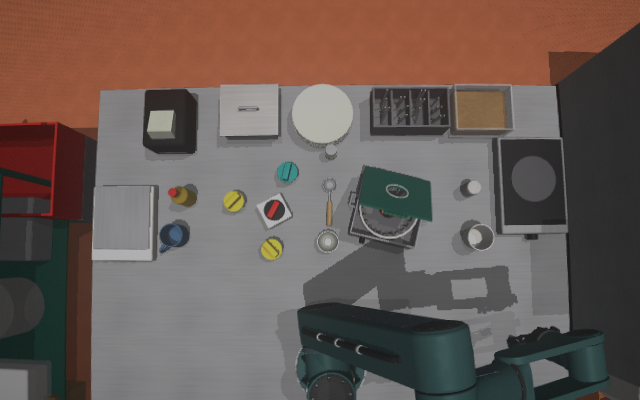

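View pics/side0.png

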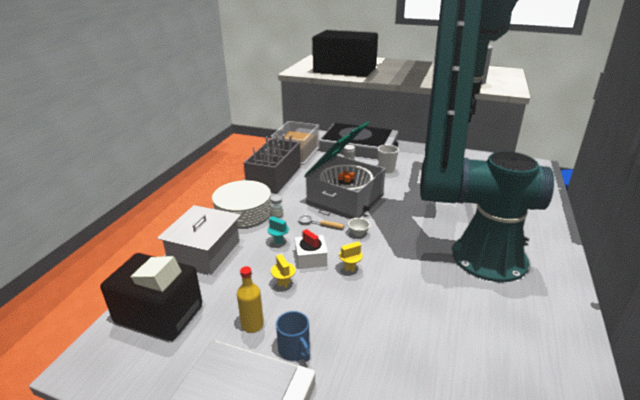

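The top view shows the red-handled key in its white stand at about row 209, col 274. The look-alikes are turquoise at (172,287) and yellow at (201,234) and (248,272). The spinner is at about (212,390) with its lid raised. The red one fits the description, and I'll confirm it in a crop.

```bash
cat > h.py <<'E'
import numpy as np, cv2
from station import *
def ray(p,px):  # px (col,row) -> origin, dir
    u=cv2.undistortPoints(np.array([[px]],float),p['mtx'],p['D'])[0,0]
    R=np.array(p['R']);t=np.array(p['t'])
    return -R.T@t, R.T@np.array([u[0],u[1],1.])
def onz(p,px,z):
    o,d=ray(p,px); return o+d*(z-o[2])/d[2]
def proj(p,X):
    R=np.array(p['R']);t=np.array(p['t'])
    return cv2.projectPoints(np.atleast_2d(np.array(X,float)),cv2.Rodrigues(R)[0],t,p['mtx'],p['D'])[0][:,0]
def crop(p,name,r0,r1,c0,c1,s):
    im=cv2.resize(p['image'][r0:r1,c0:c1],None,fx=s,fy=s,interpolation=cv2.INTER_CUBIC); cv2.imwrite('pics/'+name,im)
E
python3 - <<'E'
from h import *
import pickle
a=read_camera('top');b=read_camera('side')
pickle.dump((a,b),open('shot0.pkl','wb'))
c1=cv2.resize(a['image'][150:270,250:450],None,fx=4,fy=4,interpolation=cv2.INTER_CUBIC);cv2.imwrite('pics/ct.png',c1)
crop(b,'cs.png',110,290,250,410,3.3)
for p in(a,b):
  for n in('spinner','lid','lid_edge','lid_hinge','key','key_handle','holder','coupling_mouth','lid_opening','basket'):
    try:
      r=find_in(n,p); print(n,[(np.round(x['position'],1).tolist(),round(x['score'],2)) for x in r[:4]])
    except Exception as e: print(n,e)
m=masks_of('key_handle',a)
print(get_obs()['time_s'])
E
```

```text
spinner [([208.7, 389.4], 0.63)]
lid [([199.1, 396.8], 0.65)]
lid_edge [([198.4, 395.6], 0.66)]
lid_hinge [([205.1, 389.3], 0.62)]
key [([175.6, 287.8], 0.86), ([211.5, 275.6], 0.77), ([203.7, 233.5], 0.75), ([251.4, 271.1], 0.65)]
key_handle [([208.6, 270.2], 0.88), ([251.9, 272.1], 0.79), ([201.8, 233.6], 0.76)]
holder [([210.3, 274.8], 0.7), ([220.1, 276.5], 0.69)]
coupling_mouth []
lid_opening [([199.9, 396.8], 0.92)]
basket [([231.9, 390.4], 0.56)]
spinner [([183.4, 345.5], 0.9)]
lid [([146.7, 336.4], 0.67)]
lid_edge [([145.4, 337.2], 0.81)]
lid_hinge [([182.6, 343.2], 0.87), ([145.6, 338.1], 0.33)]
key [([241.8, 309.7], 0.87), ([269.6, 285.3], 0.84), ([254.7, 349.1], 0.73), ([230.6, 277.7], 0.64)]
key_handle [([254.3, 349.4], 0.97), ([230.3, 275.9], 0.96), ([267.7, 283.9], 0.8), ([241.8, 310.7], 0.68)]
holder [([256.0, 309.7], 0.84), ([242.7, 312.0], 0.43), ([222.9, 322.3], 0.21)]
coupling_mouth [([178.6, 345.0], 0.63)]
lid_opening [([147.3, 333.8], 0.73)]
basket [([172.7, 345.4], 0.82)]
1.25
```

View pics/ct.png

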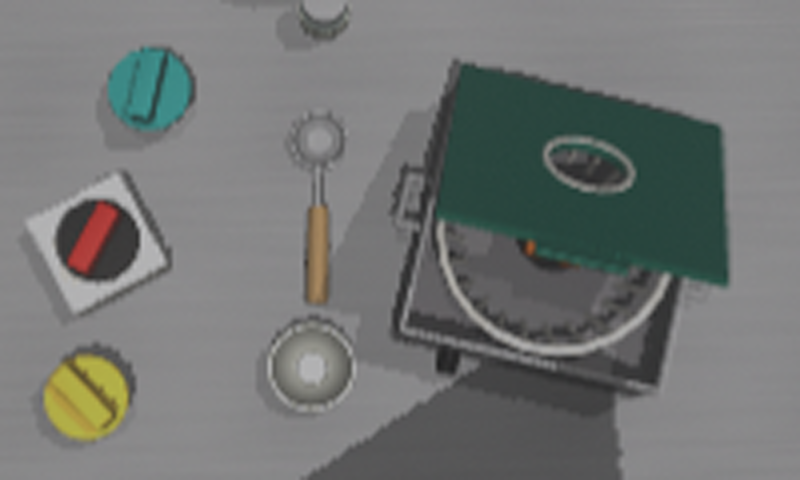

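View pics/cs.png

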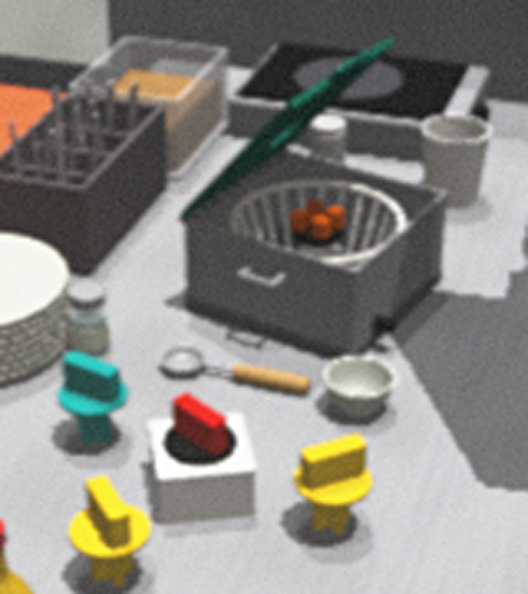

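The crop confirms that the red handle sits in the white stand (crop (240,95)); the others are turquoise and yellow. Next I fit the spinner and key models to the image points.

```bash
cat > fit.py <<'E'
from h import *
import pickle
from scipy.optimize import least_squares
a,b=pickle.load(open('shot0.pkl','rb'))
def Rz(t): c,s=np.cos(t),np.sin(t); return np.array([[c,-s,0],[s,c,0],[0,0,1]])
def tub(v,P): return (Rz(v[2])@np.array(P,float).T).T+[v[0],v[1],0]
def lidp(v,L): # L: (u from hinge, y, n above underside)
    L=np.atleast_2d(np.array(L,float)); c,s=np.cos(v[3]),np.sin(v[3])
    P=np.c_[.11-L[:,0]*c+L[:,2]*s, L[:,1], .12+L[:,0]*s+L[:,2]*c]
    return tub(v,P)
if __name__=='__main__':
    T=lambda x,y:(250+(x-1.5)/4,150+(y-1.5)/4); S=lambda x,y:(250+(x-1.1)/3.3,110+(y-1.1)/3.3)
    tp=[[-.11,.11,.12],[-.11,-.11,.12]]; tpx=[T(400,335),T(660,390)]
    tl=[[0,.11,.008],[0,-.11,.008],[.22,-.11,.008],[.22,.11,.008]]; tlx=[T(456,64),T(721,127),T(729,283),T(438,216)]
    sp=[[.11,.11,.12],[-.11,.11,.12],[-.11,-.11,.12]]; spx=[S(188,220),S(360,264),S(445,192)]
    def f(v): return np.r_[(proj(a,tub(v,tp))-tpx).ravel(),(proj(a,lidp(v,tl))-tlx).ravel(),(proj(b,tub(v,sp))-spx).ravel(),
        (proj(a,lidp(v,[.11,0,.009]))-T(589,164)).ravel(), (proj(b,lidp(v,[.22,0,.004]))-S(375,55)).ravel()*0]
    c=onz(a,(390,212),.12)
    r=least_squares(f,[c[0],c[1],-.2,.8],loss='soft_l1'); print(r.x, np.round(r.fun,1))
    v=r.x; np.save('v.npy',v)
    print('edge',lidp(v,[.2,0,.008]))
    # holder/key
    hs=[T(25,222),T(125,170),T(170,262),T(73,316)]
    H=np.array([onz(a,p,.055) for p in hs]); print(H,H.mean(0))
    # handle top z = .005+.092
    ks=[T(100,202),T(119,210),T(88,276),T(69,265)]
    K=np.array([onz(a,p,.097) for p in ks]); print(K.mean(0)); d=(K[0]+K[1]-K[2]-K[3]); print('yaw',np.degrees(np.arctan2(d[1],d[0])),np.linalg.norm(d)/2)
    print('key from side',onz(b,S(199,412),.097) )
    for p,n in((a,'oa'),(b,'ob')):
        q=dict(p); im=p['image'].copy()
        q2=cv2.resize(im,None,fx=4,fy=4,interpolation=cv2.INTER_CUBIC)
        def pl(X,col):
            u=proj(p,X); cv2.polylines(q2,[np.int32((u+.5)*4)],True,col,1)
        pl(lidp(v,[[0,.11,.008],[0,-.11,.008],[.22,-.11,.008],[.22,.11,.008]]),(0,255,255))
        pl(tub(v,[[.11,.11,.12],[-.11,.11,.12],[-.11,-.11,.12],[.11,-.11,.12]]),(255,0,255))
        pl(tub(v,[[.11,.11,0],[-.11,.11,0],[-.11,-.11,0],[.11,-.11,0]]),(255,0,0))
        th=np.linspace(0,6.28,30); pl(lidp(v,np.c_[.11+.037*np.cos(th),.037*np.sin(th),.01+0*th]),(0,0,255))
        cv2.imwrite('pics/'+n+'.png', q2[580:1080,1000:1800] if n=='oa' else q2[440:1000,900:1660])
E
python3 fit.py
```

```text
[ 0.5358415  -0.20286526 -0.23232622  0.85949713] [ 0.  -0.2  0.9  0.8  0.8  0.4 -0.3 -0.8  0.1 -0.3 -0.6 -0.1 -0.7 -0.7
 -0.3  1.6  1.  -0.8 -0.5  0.5 -0.   0. ]
edge [[ 0.52172758 -0.19952593  0.27672542]]
[[0.55493818 0.24499952 0.055     ]
 [0.59873091 0.15934732 0.055     ]
 [0.51949295 0.12108122 0.055     ]
 [0.47432007 0.20378471 0.055     ]] [0.53687053 0.18230319 0.055     ]
[0.536923   0.18134207 0.097     ]
yaw -25.745741703388642 0.05941683254726171
key from side [0.53614632 0.19351376 0.097     ]
```

```bash
ls pics
```

```text
cs.png
ct.png
oa.png
ob.png
side0.png
top0.png
```

View pics/oa.png

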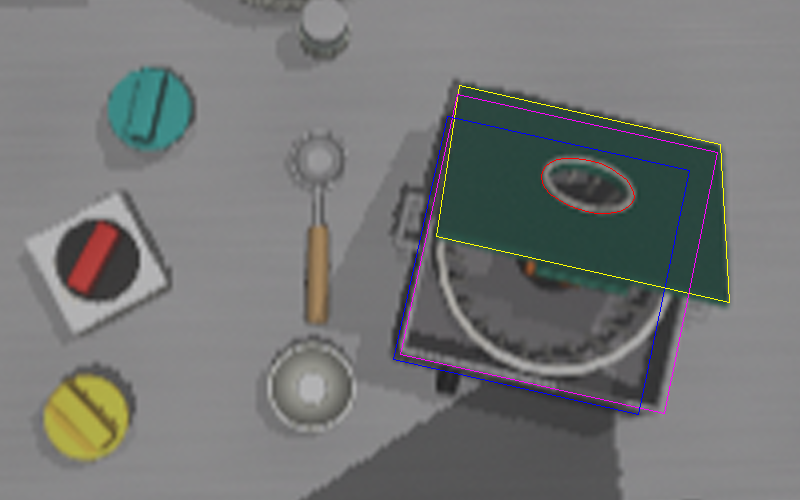

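View pics/ob.png

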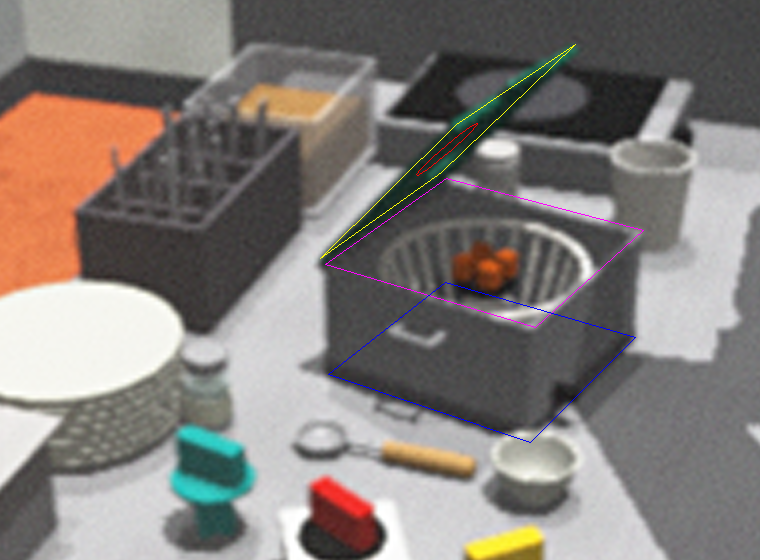

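The overlay matches in both views: tub at about (0.536,-0.203), yaw -13.3°, lid at 0.86 rad. The next script works out the pushing path.

Run:
```python
from fit import *
o=get_obs(); print(np.round(o['ee_rot'],3),o['q'],o['tcp_pos'])
v=np.load('v.npy'); w=v.copy()
R=Rz(v[2])
for th in (.86,.7,.5,.3,.15,0,-.05):
    w[3]=th; e=lidp(w,[.205,0,.008])[0]; print(th,'contact',np.round(e,3),'tcp',np.round(e+R@[.011*min(1,abs(th)/.1)*(th>0),0,0],3), 'tabtip',np.round(lidp(w,[.24,0,.008])[0],3))
```

```text
[[ 0.971  0.237 -0.   ]
 [ 0.237 -0.971  0.   ]
 [-0.    -0.    -1.   ]] [-8.28559260e+01  2.05574452e+01  8.65408843e+01 -1.36079235e-03
  7.29086433e+01 -6.59407975e+00] [ 0.14247656 -0.58279294  0.23126078]
0.86 contact [ 0.519 -0.199  0.281] tcp [ 0.529 -0.201  0.281] tabtip [ 0.496 -0.194  0.307]
0.7 contact [ 0.495 -0.193  0.258] tcp [ 0.506 -0.196  0.258] tabtip [ 0.469 -0.187  0.281]
0.5 contact [ 0.472 -0.188  0.225] tcp [ 0.482 -0.19   0.225] tabtip [ 0.442 -0.181  0.242]
0.3 contact [ 0.455 -0.184  0.188] tcp [ 0.465 -0.186  0.188] tabtip [ 0.422 -0.176  0.199]
0.15 contact [ 0.447 -0.182  0.159] tcp [ 0.458 -0.184  0.159] tabtip [ 0.413 -0.174  0.164]
0 contact [ 0.443 -0.181  0.128] tcp [ 0.443 -0.181  0.128] tabtip [ 0.409 -0.173  0.128]
-0.05 contact [ 0.443 -0.181  0.118] tcp [ 0.443 -0.181  0.118] tabtip [ 0.409 -0.173  0.116]
```

Request:
step_arm --motion '[{"jaw":0,"travel":[2.5,2.5,5],"dr":[0,0,-5]},{"jaw":0,"travel":[6,6,9],"dr":[0,0,-10]},{"jaw":0,"travel":[10,10,11],"dr":[0,0,-18]},{"jaw":0,"travel":[14,14,11],"dr":[0,0,-24]},{"jaw":0,"travel":[18,18,11],"dr":[0,0,-27]},{"jaw":0,"travel":[22,22,11],"dr":[0,0,-27]},{"jaw":0,"travel":[26,26,11],"dr":[0,0,-27]},{"jaw":0,"travel":[30,30,11],"dr":[0,0,-27]}]'

```text
time_s: 2.25
tcp_pos: [0.4436, -0.2814, 0.3415]
ee_rot: [[0.973, -0.229, 0.001], [-0.229, -0.973, -0.0], [0.001, 0.0, -1.0]]
wrist_force: [1.2, -1.5, 0.5]
gripper_width: 0.0004
```

Request:
step_arm --motion '[{"jaw":0,"travel":[4.3,4.1,0],"dr":[0,0,0]},{"jaw":0,"travel":[8.6,8.2,0],"dr":[0,0,0]},{"jaw":0,"travel":[8.6,8.2,-3],"dr":[0,0,0]},{"jaw":0,"travel":[8.6,8.2,-5.5],"dr":[0,0,0]},{"jaw":0,"travel":[7.6,8.4,-6.8],"dr":[0,0,0]},{"jaw":0,"travel":[6.6,8.6,-8.0],"dr":[0,0,0]},{"jaw":0,"travel":[5.6,8.9,-9.3],"dr":[0,0,0]},{"jaw":0,"travel":[4.8,9.1,-10.5],"dr":[0,0,0]}]'

```text
time_s: 3.25
tcp_pos: [0.4904, -0.1919, 0.2362]
ee_rot: [[0.973, -0.229, 0.001], [-0.229, -0.973, -0.0], [0.001, 0.0, -1.0]]
wrist_force: [-0.8, -0.1, 3.3]
gripper_width: 0.0001
```

Request:
step_arm --motion '[{"jaw":0,"travel":[-0.8,0.2,-1.2],"dr":[0,0,0]},{"jaw":0,"travel":[-1.4,0.3,-2.4],"dr":[0,0,0]},{"jaw":0,"travel":[-2.0,0.5,-3.6],"dr":[0,0,0]},{"jaw":0,"travel":[-2.5,0.6,-4.8],"dr":[0,0,0]},{"jaw":0,"travel":[-2.9,0.7,-6.2],"dr":[0,0,0]},{"jaw":0,"travel":[-3.2,0.8,-7.7],"dr":[0,0,0]},{"jaw":0,"travel":[-3.8,0.9,-9.2],"dr":[0,0,0]},{"jaw":0,"travel":[-4.3,1.0,-10.4],"dr":[0,0,0]}]'

```text
time_s: 4.25
tcp_pos: [0.4471, -0.1817, 0.1312]
ee_rot: [[0.973, -0.229, -0.0], [-0.229, -0.973, 0.0], [-0.0, -0.0, -1.0]]
wrist_force: [0.6, -0.6, 1.1]
gripper_width: -0.0004
```

Request:
step_arm --motion '[{"jaw":0,"travel":[0,0,-0.2],"dr":[0,0,0]},{"jaw":0,"travel":[0,0,-0.4],"dr":[0,0,0]},{"jaw":0,"travel":[0,0,-0.5],"dr":[0,0,0]},{"jaw":0,"travel":[0,0,-0.5],"dr":[0,0,0]}]'

```text
time_s: 4.75
tcp_pos: [0.4472, -0.1817, 0.128]
ee_rot: [[0.973, -0.229, -0.001], [-0.229, -0.973, 0.0], [-0.001, -0.0, -1.0]]
wrist_force: [-3.4, 0.7, 7.3]
gripper_width: -0.0002
```

Request:
step_arm --motion '[{"jaw":0,"travel":[0,0,-0.2],"dr":[0,0,0]},{"jaw":0,"travel":[0,0,-0.2],"dr":[0,0,0]}]'

```text
time_s: 5.0
tcp_pos: [0.4472, -0.1817, 0.1277]
ee_rot: [[0.973, -0.229, -0.0], [-0.229, -0.973, -0.0], [-0.0, 0.0, -1.0]]
wrist_force: [-8.8, 4.1, 28.8]
gripper_width: 0.0003
```

Request:
step_arm --motion '[{"jaw":0,"travel":[0,0,3],"dr":[0,0,0]},{"jaw":6,"travel":[0,1,8],"dr":[0,0,0]},{"jaw":8.5,"travel":[-1,5,12],"dr":[0,0,-6]},{"jaw":8.5,"travel":[-2,10,15],"dr":[0,0,-12.4]},{"jaw":8.5,"travel":[-2,15,16],"dr":[0,0,-12.4]},{"jaw":8.5,"travel":[-2,19,16],"dr":[0,0,-12.4]},{"jaw":8.5,"travel":[-2,19,16],"dr":[0,0,-12.4]}]'

```text
time_s: 5.88
tcp_pos: [0.4274, 0.0103, 0.2859]
ee_rot: [[0.903, -0.429, 0.001], [-0.429, -0.903, 0.001], [0.001, -0.001, -1.0]]
wrist_force: [-1.1, -0.7, -0.4]
gripper_width: 0.0848
```

Run:
```python
from h import *
import pickle
a=read_camera('top');b=read_camera('side')
pickle.dump((a,b),open('shot1.pkl','wb'))
crop(a,'ct1.png',150,270,250,450,4)
crop(b,'cs1.png',110,290,250,410,3.3)
```

```text
(no output)
```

View pics/ct1.png

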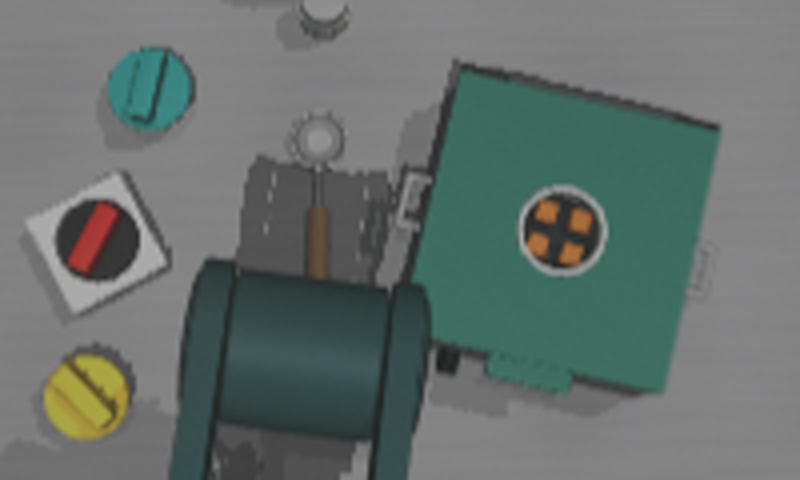

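View pics/cs1.png

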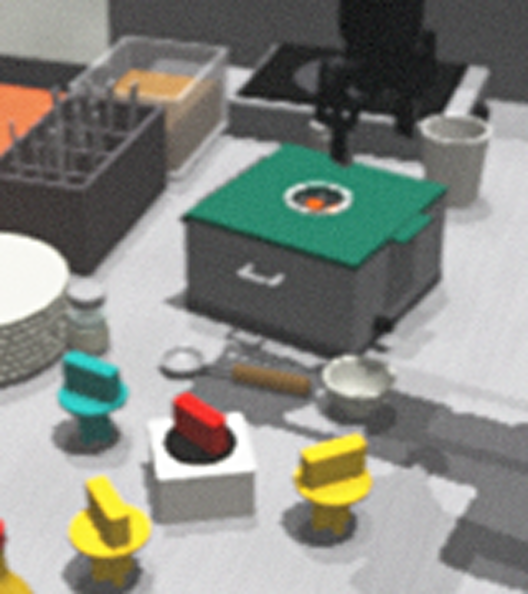

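The lid is flat on the tub. The coupling's four orange blocks show through the opening at top crop (561,232), and the key stands at crop (97,238).

```bash
cat > m.py <<'E'
from h import *
import pickle
a,b=pickle.load(open('shot1.pkl','rb'))
im=cv2.resize(a['image'],None,fx=4,fy=4,interpolation=cv2.INTER_CUBIC); hsv=cv2.cvtColor(im,cv2.COLOR_BGR2HSV)
def px(u): return ((u[0]-1.5)/4,(u[1]-1.5)/4)
m=((hsv[...,0]>5)&(hsv[...,0]<22)&(hsv[...,1]>120)&(hsv[...,2]>110)).astype(np.uint8)
m[:, :1520]=0; m[:,1610:]=0; m[:780]=0; m[880:]=0
n,l,s,c=cv2.connectedComponentsWithStats(m); C=[(s[i,4],c[i]) for i in range(1,n) if s[i,4]>60]
P=np.array([onz(a,px(q),.112)[:2] for _,q in C]); print([k for k,_ in C],np.round(P,4),'centre',P.mean(0))
d=P-P.mean(0); ang=np.degrees(np.arctan2(d[:,1],d[:,0])); print('diag',ang,'slot mod90',(ang-45)%90,np.linalg.norm(d,axis=1))
# ring
r=((hsv[...,1]<60)&(hsv[...,2]>130)).astype(np.uint8); r[:, :1490]=0; r[:,1640:]=0; r[:740]=0; r[920:]=0
ys,xs=np.nonzero(r); e=cv2.fitEllipse(np.c_[xs,ys].astype(np.float32)); print('ring',onz(a,px(e[0]),.130))
for p,nm,(R0,R1,C0,C1) in((a,'top',(195,222,262,285)),(b,'side',(225,252,296,326))):
    i2=cv2.resize(p['image'][R0:R1,C0:C1],None,fx=4,fy=4,interpolation=cv2.INTER_CUBIC);h=cv2.cvtColor(i2,cv2.COLOR_BGR2HSV)
    k=(((h[...,0]<8)|(h[...,0]>172))&(h[...,1]>130)&(h[...,2]>60))
    if nm=='top':
        print('V',np.percentile(h[...,2][k],[10,50,90]))
    ys,xs=np.nonzero(k); box=cv2.minAreaRect(np.c_[xs,ys].astype(np.float32)); pts=cv2.boxPoints(box)
    W=np.array([onz(p,(C0+(q[0]-1.5)/4,R0+(q[1]-1.5)/4),.097)[:2] for q in pts])
    print(nm,box,W.round(4).tolist(),'ctr',W.mean(0))
    for i in range(2):
        dd=W[(i+1)%4]-W[i]; print(np.degrees(np.arctan2(dd[1],dd[0]))%180,np.linalg.norm(dd))
v=np.load('v.npy')
for z,pt in((.097,(0.537,.1815)),):
    th=np.radians(-25.7);R=np.array([[np.cos(th),-np.sin(th)],[np.sin(th),np.cos(th)]])
    out=[]
    cs=np.array([[.03,.01],[-.03,.01],[-.03,-.01],[.03,-.01]])@R.T+pt
    for p,nm,(R0,R1,C0,C1) in((a,'kt',(180,235,245,305)),(b,'ks',(220,280,280,340))):
        i2=cv2.resize(p['image'][R0:R1,C0:C1],None,fx=8,fy=8,interpolation=cv2.INTER_CUBIC)
        for zz in(.097,.061):
            u=proj(p,np.c_[cs,np.full(4,zz)]); cv2.polylines(i2,[np.int32((u-[C0,R0]+.5)*8)],True,(255,255,0),1)
        cv2.imwrite(f'pics/{nm}.png',i2)
E
python3 m.py; python3 -c "
import cv2,numpy as np
a=cv2.imread('pics/kt.png');b=cv2.imread('pics/ks.png');h=480;cv2.imwrite('pics/k2.png',np.hstack([cv2.resize(a,(390,360)),cv2.resize(b,(390,360))]))"
```

```text
[np.int32(374), np.int32(388), np.int32(358), np.int32(367)] [[ 0.5542 -0.1934]
 [ 0.546  -0.221 ]
 [ 0.5271 -0.1853]
 [ 0.5188 -0.2125]] centre [ 0.53652084 -0.20303088]
diag [  28.74866179  -62.23756159  117.83446602 -151.82880553] slot mod90 [73.74866179 72.76243841 72.83446602 73.17119447] [0.02011174 0.02030158 0.02009871 0.020084  ]
ring [ 0.53636248 -0.2033847   0.13      ]
V [105. 162. 168.]
top ((44.9040412902832, 57.36602020263672), (25.57345962524414, 73.4039306640625), 27.824094772338867) [[0.5158, 0.2059], [0.5697, 0.1774], [0.5595, 0.1586], [0.5057, 0.1871]] ctr [0.53766991 0.18225538]
152.11670490272866 0.06096197405266694
61.63933319748793 0.02143282107035201
side ((59.269229888916016, 53.34615707397461), (84.59178161621094, 47.981571197509766), 33.6900634765625) [[0.565, 0.2174], [0.5648, 0.1614], [0.4925, 0.2021], [0.495, 0.2546]] ctr [0.52932402 0.20887084]
89.80212879165423 0.055958162761243636
150.5762066743588 0.08291442510386031
```

View pics/k2.png

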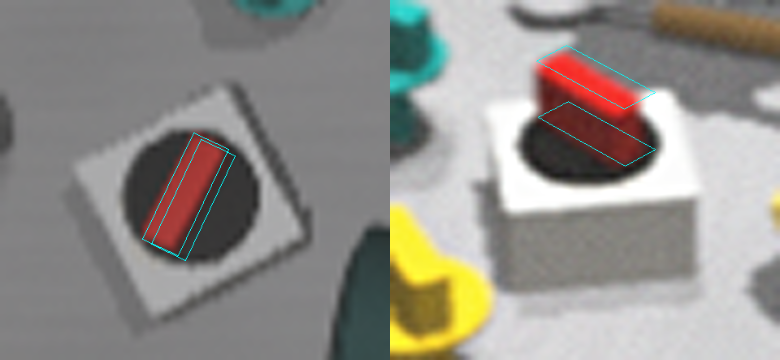

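```bash
cat > kf.py <<'E'
from m import *
from scipy.optimize import least_squares
# corners (col,row) in k2 picture -> px ; k2 scale 6.5 col, 6.545 row (top), side 6.5,6
t=[(193,134),(229,150),(180,256),(144,238)]; s=[(562,46),(644,92),(625,109),(536,64)]
tp=np.array([(245+x/6.5-.5,180+y/(360/55)-.5) for x,y in t]); sp=np.array([(280+(x-390)/6.5-.5,220+y/6-.5) for x,y in s])
def cn(v):
    c,S=np.cos(v[2]),np.sin(v[2]); R=np.array([[c,-S],[S,c]])
    return lambda L:np.c_[np.array(L)@R.T+v[:2],np.full(len(L),.097)]
T=[(.03,.01),(.03,-.01),(-.03,-.01),(-.03,.01)]
def top(v): return (proj(a,cn(v)(T))-tp).ravel()
# side: up = away (-y); left=+x
S_=[(.03,-.01),(-.03,-.01),(-.03,.01),(.03,.01)]
def side(v): return (proj(b,cn(v)(S_))-sp).ravel()
for f in(top,side,lambda v:np.r_[top(v),side(v)]):
    r=least_squares(f,[.537,.182,-.45]); print(r.x[:2].round(4),np.degrees(r.x[2]),r.fun.round(1))
E
python3 kf.py | tail -4
```

```text
[0.5368 0.1811] -25.272794543484217 [ 0.1 -0.2  0.  -0.1 -0.1  0.  -0.   0.3]
[0.5386 0.1825] -24.9605861396745 [ 0.   0.   1.1  0.1 -0.6  0.1 -0.6 -0.3]
[0.5379 0.1817] -25.147366944001984 [-0.1 -0.5 -0.2 -0.4 -0.3 -0.3 -0.2 -0.   0.4 -0.1  1.4  0.  -0.3  0.
 -0.3 -0.4]
```

Run:
```python
from h import *
o=get_obs();print(o['time_s'],o['tcp_pos'],o['q'],np.degrees(np.arctan2(o['ee_rot'][1,0],o['ee_rot'][0,0])),o['wrist_force'])
```

```text
5.975 [0.4276921  0.00811463 0.285506  ] [-8.15373313e+00  2.90756786e+00  1.01799850e+02 -3.30643927e-02
  7.52445603e+01  1.07426870e+02] -25.572187214368334 [ 0.11852919 -0.2060187   0.13895921]
```

Request:
step_arm --motion '[{"jaw":8.5,"travel":[3.5,5,0],"dr":[0,0,0]},{"jaw":8.5,"travel":[7,10,0],"dr":[0,0,0]},{"jaw":8.5,"travel":[10.9,15.5,-3],"dr":[0,0,0]},{"jaw":8.5,"travel":[11,17.3,-8],"dr":[0,0,0]},{"jaw":8.5,"travel":[11,17.3,-13],"dr":[0,0,0]},{"jaw":8.5,"travel":[11,17.3,-17],"dr":[0,0,0]},{"jaw":8.5,"travel":[11,17.3,-20],"dr":[0,0,0]},{"jaw":8.5,"travel":[11,17.3,-21.7],"dr":[0,0,0]}]'

```text
time_s: 6.98
tcp_pos: [0.5373, 0.1796, 0.0663]
ee_rot: [[0.901, -0.434, -0.002], [-0.434, -0.901, -0.001], [-0.002, 0.002, -1.0]]
wrist_force: [0.5, -0.2, -0.6]
gripper_width: 0.085
```

Close on the handle.

Request:
step_arm --motion '[{"jaw":4,"travel":[0,0,0],"dr":[0,0,0]},{"jaw":2.5,"travel":[0,0,0],"dr":[0,0,0]},{"jaw":0,"travel":[0,0,0],"dr":[0,0,0]},{"jaw":0,"travel":[0,0,0],"dr":[0,0,0]},{"jaw":0,"travel":[0,0,0],"dr":[0,0,0]},{"jaw":0,"travel":[0,0,0],"dr":[0,0,0]}]'

```text
time_s: 7.72
tcp_pos: [0.54, 0.1829, 0.0701]
ee_rot: [[0.901, -0.433, 0.006], [-0.433, -0.901, 0.003], [0.004, -0.005, -1.0]]
wrist_force: [1.1, 5.4, 2.9]
gripper_width: 0.0191
```

Run:
```python
from h import *
o=get_obs();print(o['time_s'],o['tcp_pos'],o['wrist_force'],o['gripper_width'])
b=read_camera('side');a=read_camera('top')
i1=cv2.resize(b['image'][190:290,250:370],(480,400),interpolation=cv2.INTER_CUBIC)
cv2.imwrite('pics/g1.png',i1)
```

```text
7.725 [0.54000979 0.18289537 0.07006623] [1.05782579 5.35265086 2.93267673] 0.019083600918049053
```

View pics/g1.png

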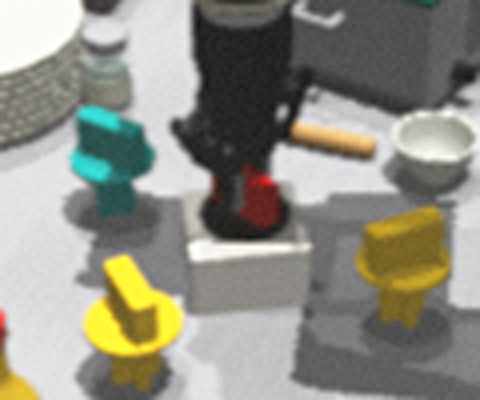

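Request:
step_arm --motion '[{"jaw":0,"travel":[0,0,1],"dr":[0,0,0]},{"jaw":0,"travel":[0,0,2.5],"dr":[0,0,0]},{"jaw":0,"travel":[0,0,5],"dr":[0,0,0]},{"jaw":0,"travel":[0,0,8],"dr":[0,0,0]},{"jaw":0,"travel":[0,0,12],"dr":[0,0,0]},{"jaw":0,"travel":[0,0,16],"dr":[0,0,0]},{"jaw":0,"travel":[0,0,16],"dr":[0,0,0]},{"jaw":0,"travel":[0,0,16],"dr":[0,0,0]}]'

```text
time_s: 8.82
tcp_pos: [0.5368, 0.1811, 0.2279]
ee_rot: [[0.901, -0.433, -0.001], [-0.433, -0.901, -0.0], [-0.001, 0.0, -1.0]]
wrist_force: [0.7, -0.3, -1.8]
gripper_width: 0.0191
```

Run:
```python
from h import *
o=get_obs();print(o['time_s'],o['tcp_pos'],o['wrist_force'],o['gripper_width'],np.round(o['ft_torque'],2),o['ee_rot'].round(3))
b=read_camera('side');a=read_camera('top')
cv2.imwrite('pics/g2.png',np.hstack([cv2.resize(b['image'][120:270,250:370],(400,500),interpolation=cv2.INTER_CUBIC),cv2.resize(a['image'][130:280,230:350],(400,500),interpolation=cv2.INTER_CUBIC)]))
```

```text
8.825 [0.53675692 0.18110476 0.22785242] [ 0.65406055 -0.25315413 -1.75532895] 0.019066080166887323 [ 0.03 -0.06  0.01] [[ 0.901 -0.433 -0.001]
 [-0.433 -0.901 -0.   ]
 [-0.001  0.    -1.   ]]
```

View pics/g2.png

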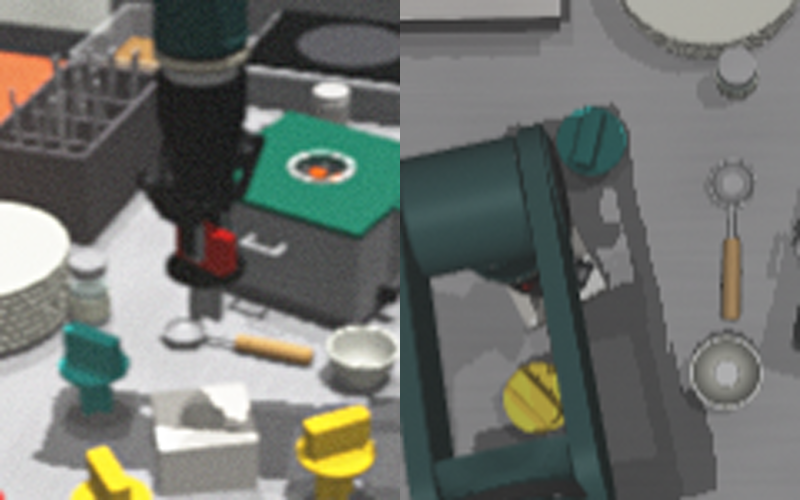

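Request:
step_arm --motion '[{"jaw":0,"travel":[0,-3,1],"dr":[0,0,0]},{"jaw":0,"travel":[0,-8.5,1],"dr":[0,0,2]},{"jaw":0,"travel":[0,-14.5,1],"dr":[0,0,4]},{"jaw":0,"travel":[0,-20.5,1],"dr":[0,0,6]},{"jaw":0,"travel":[0,-26.5,1],"dr":[0,0,8]},{"jaw":0,"travel":[0,-32.5,1],"dr":[0,0,8.7]},{"jaw":0,"travel":[0,-37,0.5],"dr":[0,0,8.7]},{"jaw":0,"travel":[0,-38.4,0],"dr":[0,0,8.7]}]'

```text
time_s: 9.93
tcp_pos: [0.5367, -0.2053, 0.2266]
ee_rot: [[0.956, -0.295, -0.002], [-0.295, -0.956, 0.001], [-0.002, 0.0, -1.0]]
wrist_force: [0.4, 0.4, -1.8]
gripper_width: 0.019
```

Request:
step_arm --motion '[{"jaw":0,"travel":[0,0,0],"dr":[0,0,0]},{"jaw":0,"travel":[0,0,0],"dr":[0,0,0]}]'

```text
time_s: 10.18
tcp_pos: [0.5371, -0.2012, 0.2277]
ee_rot: [[0.957, -0.291, -0.001], [-0.291, -0.957, 0.001], [-0.002, -0.001, -1.0]]
wrist_force: [0.9, -0.7, -1.5]
gripper_width: 0.0189
```

Run:
```python
from h import *
import pickle
o=get_obs();print(o['time_s'],o['tcp_pos'],o['wrist_force'],o['gripper_width'],np.degrees(np.arctan2(o['ee_rot'][1,0],o['ee_rot'][0,0])))
b=read_camera('side');a=read_camera('top')
pickle.dump((a,b,o),open('shot2.pkl','wb'))
tc=o['tcp_pos']
R0,R1,C0,C1=110,200,290,400; k=7
def dr(p,R0,R1,C0,C1):
    i2=cv2.resize(p['image'][R0:R1,C0:C1],None,fx=k,fy=k,interpolation=cv2.INTER_CUBIC)
    th=np.linspace(0,6.28,40)
    def pl(r,z,col):
        u=proj(p,np.c_[tc[0]+r*np.cos(th),tc[1]+r*np.sin(th),0*th+z]); cv2.polylines(i2,[np.int32((u-[C0,R0]+.5)*k)],True,col,1)
    zo=tc[2]-.065
    pl(.036,zo+.05,(255,255,0)); pl(.036,zo+.056,(255,255,0)); pl(.018,zo,(0,255,255))
    return i2
cv2.imwrite('pics/s2.png',dr(b,R0,R1,C0,C1)); cv2.imwrite('pics/t2.png',dr(a,180,240,340,440))
```

```text
10.175 [ 0.53714057 -0.20119137  0.22772289] [ 0.89552093 -0.65519171 -1.54527534] 0.018852273692509015 -16.905080087236158
```

View pics/s2.png

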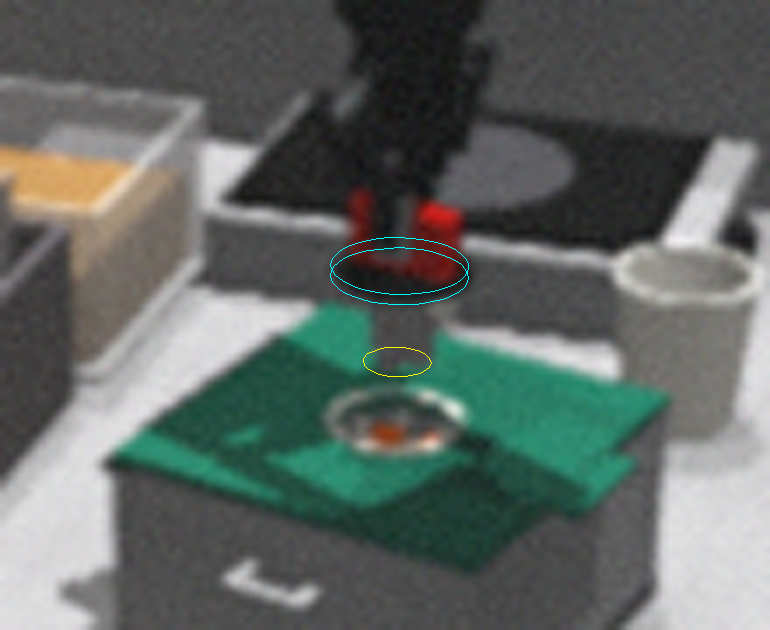

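View pics/t2.png

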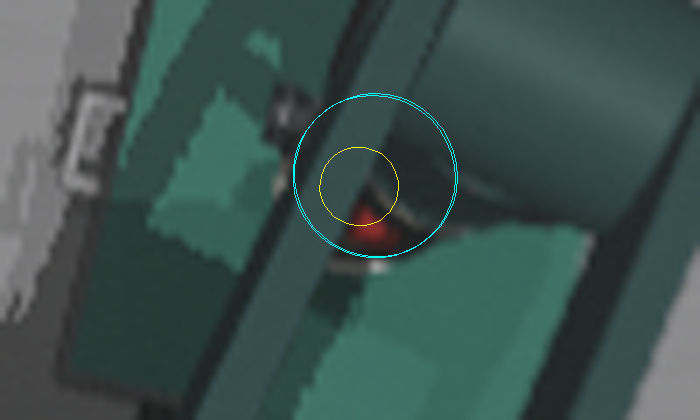

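Request:
step_arm --motion '[{"jaw":0,"travel":[-0.1,0,-1],"dr":[0,0,0]},{"jaw":0,"travel":[-0.1,0,-2.5],"dr":[0,0,0]},{"jaw":0,"travel":[-0.1,0,-3.5],"dr":[0,0,0]},{"jaw":0,"travel":[-0.1,0,-4],"dr":[0,0,0]},{"jaw":0,"travel":[-0.1,0,-4.3],"dr":[0,0,0]},{"jaw":0,"travel":[-0.1,0,-4.3],"dr":[0,0,0]},{"jaw":0,"travel":[-0.1,0,-4.3],"dr":[0,0,0]}]'

```text
time_s: 11.15
tcp_pos: [0.5368, -0.203, 0.1856]
ee_rot: [[0.956, -0.292, 0.001], [-0.292, -0.956, -0.0], [0.001, 0.0, -1.0]]
wrist_force: [-0.2, -0.1, -1.9]
gripper_width: 0.0191
```

Run:
```python
from h import *
o=get_obs();print(o['time_s'],o['tcp_pos'],o['wrist_force'],o['gripper_width'],np.round(o['ft_torque'],2))
b=read_camera('side')
crop(b,'s3.png',110,200,290,400,7)
```

```text
11.15 [ 0.53675312 -0.20300862  0.18560631] [-0.16858846 -0.07929426 -1.86728474] 0.01907772305682295 [-0.06 -0.01  0.  ]
```

View pics/s3.png

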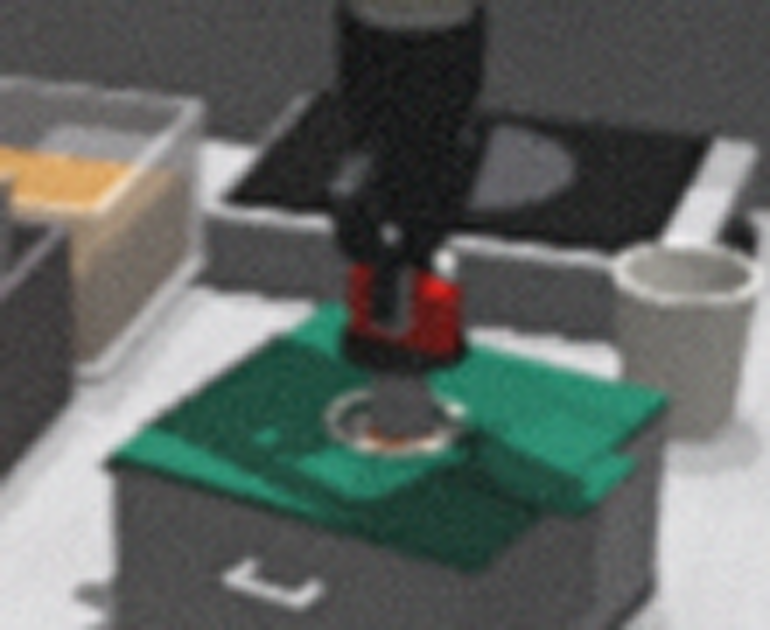

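The stem is inside the ring, about centred at crop (403,425). I descend slowly and watch the force.

Request:
step_arm --motion '[{"jaw":0,"travel":[0,0,-0.4],"dr":[0,0,0]},{"jaw":0,"travel":[0,0,-0.8],"dr":[0,0,0]},{"jaw":0,"travel":[0,0,-1.1],"dr":[0,0,0]},{"jaw":0,"travel":[0,0,-1.4],"dr":[0,0,0]},{"jaw":0,"travel":[0,0,-1.4],"dr":[0,0,0]}]'

```text
time_s: 11.82
tcp_pos: [0.5367, -0.202, 0.1709]
ee_rot: [[0.956, -0.292, 0.0], [-0.292, -0.956, 0.002], [-0.0, -0.002, -1.0]]
wrist_force: [2.2, 4.0, -3.2]
gripper_width: 0.0191
```

Request:
step_arm --motion '[{"jaw":0,"travel":[0,0.1,-0.3],"dr":[0,0,0]},{"jaw":0,"travel":[0,0.1,-0.6],"dr":[0,0,0]},{"jaw":0,"travel":[0,0.1,-0.9],"dr":[0,0,0]},{"jaw":0,"travel":[0,0.1,-1.1],"dr":[0,0,0]},{"jaw":0,"travel":[0,0.1,-1.1],"dr":[0,0,0]}]'

```text
time_s: 12.45
tcp_pos: [0.5363, -0.2016, 0.1599]
ee_rot: [[0.956, -0.292, -0.0], [-0.292, -0.956, 0.0], [-0.001, -0.0, -1.0]]
wrist_force: [1.5, 3.4, -1.6]
gripper_width: 0.0188
```

Request:
step_arm --motion '[{"jaw":0,"travel":[0,0.1,-0.3],"dr":[0,0,0]},{"jaw":0,"travel":[0,0.1,-0.5],"dr":[0,0,0]},{"jaw":0,"travel":[0,0.1,-0.7],"dr":[0,0,0]},{"jaw":0,"travel":[0,0.1,-0.7],"dr":[0,0,0]}]'

```text
time_s: 12.95
tcp_pos: [0.5366, -0.2013, 0.1535]
ee_rot: [[0.957, -0.292, 0.0], [-0.292, -0.957, -0.001], [0.0, 0.001, -1.0]]
wrist_force: [-0.6, -0.7, 3.7]
gripper_width: 0.0189
```

Request:
step_arm --motion '[{"jaw":0,"travel":[0,0,-0.2],"dr":[0,0,0]},{"jaw":0,"travel":[0,0,-0.4],"dr":[0,0,0]},{"jaw":0,"travel":[0,0,-0.4],"dr":[0,0,0]}]'

```text
time_s: 13.32
tcp_pos: [0.5366, -0.2013, 0.1494]
ee_rot: [[0.957, -0.292, 0.0], [-0.292, -0.957, -0.001], [0.001, 0.001, -1.0]]
wrist_force: [-1.1, -0.9, 4.6]
gripper_width: 0.0188
```

Request:
step_arm --motion '[{"jaw":0,"travel":[0,0,-0.2],"dr":[0,0,0]},{"jaw":0,"travel":[0,0,-0.4],"dr":[0,0,0]},{"jaw":0,"travel":[0,0,-0.4],"dr":[0,0,0]}]'

```text
time_s: 13.7
tcp_pos: [0.537, -0.2014, 0.1482]
ee_rot: [[0.957, -0.291, 0.002], [-0.291, -0.957, -0.002], [0.002, 0.001, -1.0]]
wrist_force: [-6.6, 1.2, 26.0]
gripper_width: 0.0191
```

Request:
step_arm --motion '[{"jaw":0,"travel":[0,0,0],"dr":[0,0,0]},{"jaw":0,"travel":[0,0,0],"dr":[0,0,0]},{"jaw":0,"travel":[0,0,0],"dr":[0,0,0]},{"jaw":0,"travel":[0,0,0],"dr":[0,0,0]}]'

```text
time_s: 14.2
tcp_pos: [0.5371, -0.2014, 0.1483]
ee_rot: [[0.957, -0.291, 0.002], [-0.291, -0.957, -0.002], [0.002, 0.001, -1.0]]
wrist_force: [-6.2, 1.3, 26.7]
gripper_width: 0.0188
```

Run:
```python
from h import *
o=get_obs();print(o['time_s'],o['tcp_pos'],o['wrist_force'],o['gripper_width'],np.round(o['ft_torque'],2))
b=read_camera('side');a=read_camera('top')
tc=o['tcp_pos'];k=7;R0,R1,C0,C1=110,200,290,400
i2=cv2.resize(b['image'][R0:R1,C0:C1],None,fx=k,fy=k,interpolation=cv2.INTER_CUBIC); cv2.imwrite('pics/s4.png',i2)
th=np.linspace(0,6.28,40)
for r,z in((.036,.084+.05),(.036,.084+.056),(.037,.130)):
    u=proj(b,np.c_[tc[0]+r*np.cos(th),tc[1]+r*np.sin(th),0*th+z]); cv2.polylines(i2,[np.int32((u-[C0,R0]+.5)*k)],True,(255,255,0) if z>.131 else (255,0,255),1)
cv2.imwrite('pics/s4o.png',i2); cv2.imwrite('pics/f_t.png',a['image']); cv2.imwrite('pics/f_s.png',b['image'])
```

```text
14.2 [ 0.53710427 -0.20144408  0.14829163] [-6.23421689  1.28058938 26.70135185] 0.018823667828692874 [0.35 1.5  0.05]
```

View pics/s4.png

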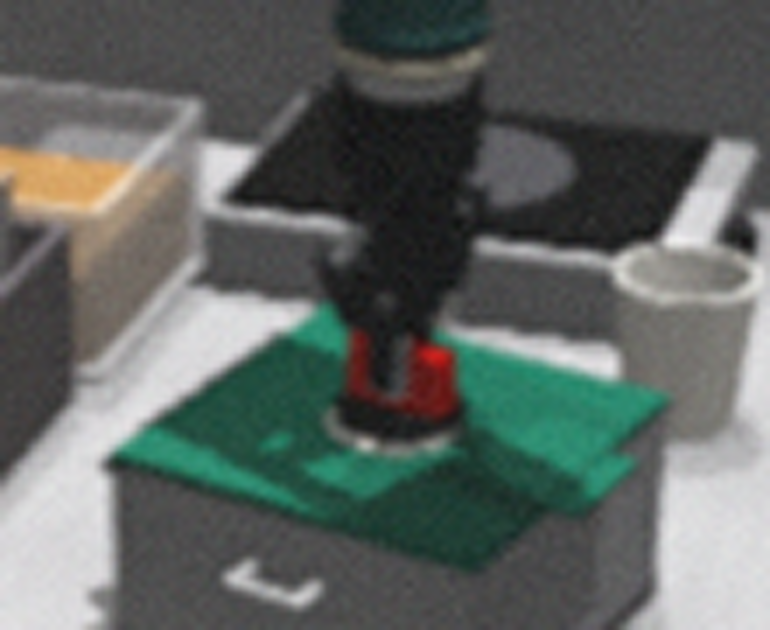

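View pics/s4o.png

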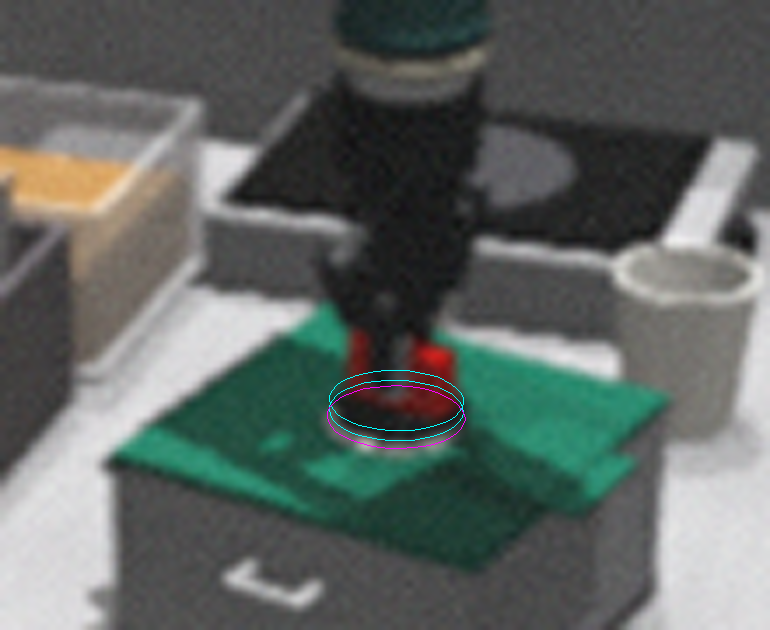

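View pics/f_t.png

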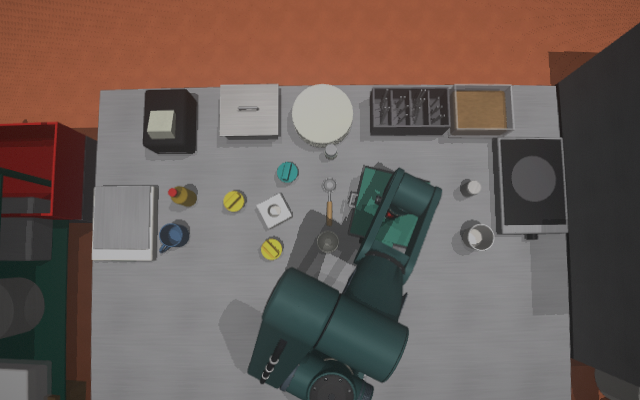

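Run:
```python
from station import *
print(job_done())
```

```text
the job is handed in; nothing more can be done
None
```

The spinner is ready to run, and the job was handed in at about 14.3 s. The arm is still gripping the red-handled key and pressing it down at the end of the coupling's travel.

- **Lid:** I pushed it down at its front edge until it stopped at 128 mm with 29 N on it. The next pictures showed it lying flat.
- **Key:** I lifted it out of the white stand and turned it about 9° to line up with the coupling's slots, which I measured through the opening. It slid about 17 mm into the coupling with no upward resistance. There was a 3–4 N side force on the way down, so I shifted it 1 mm.
- **Pressing:** The spring resistance built up, then the key stopped hard 8 to 9 mm below the home height. After another half second the tool was steady at 148.3 mm, with 27 N of upward force and the handle still gripped at 19 mm.

In the last side picture the disc sits just above the white ring, as expected with the spring fully pressed, though picture detail is only good to about 2 mm. The bystanders I could see in the last top picture were where they started. Part of the view was behind the arm. No check failed.

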